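Load the insulation tester's drawer and hold the test switch on

ROBOT

A 7-joint arm with a two-finger parallel gripper is mounted at the origin on the work surface. World frame = base frame: x ahead of the robot, y to its left, z up, the work surface at z = 0. Lengths are in m, angles in degrees, forces in N, time in s.
With the tool pointing down it reaches from about 0.425 to 0.875 m from the base axis. Payload 4.7 kg.
Tool frame: the origin (TCP) lies at the very end of the fingers, on their centre line; the grasp point (between the pads) lies 19 mm behind it; z points along the fingers, y is the line along which they close (so a half turn about z gives the same grasp; the last joint's range is limited). The gripper opens to 87 mm and grips with 3 to 60 N. Pads are 19 mm wide; open, the fingers measure 117 mm over their backs; the gripper's body (75 mm by 190 mm) begins 51 mm behind the grasp point.
Start: joints at [71.396, 18.392, -4.016, 83.108, 1.295, 78.541, -3.26], TCP at [0.216, -0.613, 0.223] pointing down, gripper open.
Joint ranges: [-163.93, 163.93], [-17.29, 119.83], [-79.2, 71.16], [3.27, 140.29], [-89.18, 269.18], [5.43, 117.66], [-154.24, 154.24]. Speed limits (degrees/s): [147.25, 147.25, 180, 180, 180, 180, 180].

INTERFACE

Orientations are given as [roll, pitch, yaw] about the fixed x, y, z axes, in that order (R = Rz(yaw) Ry(pitch) Rx(roll)).
In Python, from cell import get_obs, eyes, env gives the robot as it stands.
- The arm moves only by the tool servo_tool, never from a script. Its argument "series" is a list that holds one entry, the list of rows, each a list of 7 numbers: the shift along the tool's x, y, z in units of 300 mm (1.0 is 300 mm), then the turn, a rotation vector about the tool's x, y, z in units of pi rad (1.0 is pi rad), then the opening, from 0 (shut) to 1 (fully open). In form: [[[tx, ty, tz, wx, wy, wz, gripper], ...]]. A call has 1 to 12 rows; each row is the pose to reach, as a shift and turn from the pose commanded when the call began, along the tool's axes at that moment, turning the shorter way round; what a row does not reach only later rows make up. A row lasts 1/12 s, in which the tool goes at most 41.7 mm and 7.16 degrees, less where a joint would pass 70% of its speed; a pose out of reach is approached as far as the arm can. A call with a number of a shift or a turn outside -1 to 1 is refused whole. A call with a gripper value outside its range is refused whole. The fingers move at their own pace and stop on an object; "grip_force" is the grip in N (left out, the last holds). Time passes only in rows, so rows that repeat a pose let the fingers close. It gives the time, the measured TCP pose, the force, the opening and the grip force at its end, in the units of the state.
- get_obs(): the state, without advancing time (a new reading comes with each control period).
- eyes.read_camera(name): name is "scene" or "top" or "wrist"; returns a dict with "frame" (384x512x3 uint8, red, green, blue), "depth" (384x512 float32, m along the optical axis (not along the pixel's ray), 0 where there is no reading), "fx", "fy", "cx", "cy" (pixels), "origin" and "rotation" of the camera in the world; the wrist camera has in their place "mount" (4x4, takes a point from camera to tool coordinates, whose origin is the TCP and whose axes are the flange's). Camera axes: x right, y down, z forward; pixel columns grow to the right and rows downward; lengths in m; the calibration is good to about 2 mm. A picture is of the moment at which its call begins: read the wrist's pose just before it.
- env.sign_off(): hands the job in; it is judged then, once.
The state is a dict: "time_s": time; "qpos": joint angles; "joint_velocities": joint speeds; "effort": joint torques, N m; "tool_pos": TCP position; "tool_rot": TCP orientation; "force": force on the tool from outside, world axes, zero at the start; "wrist_torque": the same for the moment, N m; "grip_width": finger opening in m; "grasp_force": force on a finger pad.
Only numpy, scipy, OpenCV 4.12 (cv2) and the standard library are available. Lean on these libraries where they do the work, as an engineer would, in place of code of your own. Each camera call takes 0.05 s, during which the arm holds its last target. There are 200 camera calls.

TASK

Stand the tall ribbed insulator upright inside the brass locating ring in the tester's open drawer, setting it down rather than dropping it, let go of it and push the drawer fully shut with it standing there. Only then turn the dial of the test switch clockwise, past its first two clicks, to the third position, which springs back if let go, and finish while still holding the dial there with the gripper. Leave the flat disc insulator, the jar and the screwdriver as they are.

Things in the scene. Friction and masses are not known exactly. Their poses are not given: they have to be found in the camera images.
- insulator_mid (a point): Centre (half-way up) of the tall porcelain insulator: an upright ribbed cylinder, 44 mm in diameter, 60 mm tall, about 0.2 kg, with a small brass insert in its top face. It starts standing on the bench. It may be gripped across its diameter at any yaw. Its z axis is the insulator's axis.
- insulator_foot (a point): Centre of the tall insulator's underside, 30 mm below insulator_mid.
- fixture: The tester's light grey steel housing, fixed to the bench: 240 deep (its x) x 240 wide (its y) x 125 mm high. Origin under its centre on the bench; its x axis points from the open mouth to the rear, so the mouth lies 120 mm from the origin towards -x, and the drawer slides out along its -x. The mouth's lintel is at the very top (4 mm thick), so 121 mm above the bench is free height.
- drawer (a joint): How far the drawer stands out of the housing, in m: 0 is fully shut, 0.16 fully out. It starts 0.13 to 0.16 open, slides with about 1.5 N of friction and stays where it is left; there is no catch.
- ring (a point): Centre of the brass locating ring, at the level of the drawer's floor on which the insulator is to stand (22 mm above the bench). Inside diameter 56 mm, outside 64 mm, height 10 mm. It moves with the drawer and is 75 mm behind the rear face of the front panel. Axes parallel to the housing's. The drawer inside is 206 mm wide with side walls 26 mm above its floor.
- front (a point): Centre of the outer face of the drawer's front panel, 64 mm above the bench. The panel is 12 mm thick, 236 mm wide, from 10 to 118 mm above the bench. A bow handle (10 mm round bar, 100 mm long across, centre line 90 mm above the bench and 22 mm out from the outer face) is mounted across its middle. Axes parallel to the housing's. When shut, this point is 12 mm in front of the housing's mouth.
- switch: The test switch's grey enclosure, fixed to the bench: 114 x 114 mm, 68 mm high. Origin under its centre. The dial turns on the vertical line through the origin. A plate round the dial carries four dark index marks, 25 degrees apart: the rest position along the enclosure's +x, then, clockwise seen from above, the first, second and third positions.
- dial_grip (a point): On the dial's axis, at the half height of the part to grip, 91 mm above the bench. The dial is a black round skirt 48 mm in diameter with an upright bar grip on it: 48 mm long, 12 mm wide, 26 mm tall (from 77 to 103 mm above the bench), with a white line on the pointer half of its top. This point's x axis runs along the bar towards the pointer.
- dial (a joint): Angle of the dial in rad: about 0.02 at rest, with the bar along the enclosure's x axis; grows clockwise seen from above. Clicks hold it at about 0.43 (first) and 0.84 (second); the third position is 1.31, with a stop at 1.37. From the third it springs back to the second if let go. Turning it needs up to about 0.07 N m to the first, 0.09 N m to the second, 0.13 N m to the third, and 0.13 to 0.2 N m to hold it there.
- disc: Bystander: flat porcelain disc insulator, 60 mm in diameter, 26 mm tall, standing on the bench. Origin at the centre of its underside.
- jar: Bystander: closed white jar with a black cap, 52 mm in diameter, 62 mm tall, standing on the bench. Origin at the centre of its underside.
- screwdriver: Bystander: orange-handled screwdriver, 190 mm long, lying on the bench. Origin under its centre; it lies along its x axis.
Things that resemble listed ones, but are neither listed nor needed, are in the scene too. Leave any purple look-alike of the part that bears insulator_mid alone.

How it is judged:
By the outcome, as a careful person would: the job done as asked, in the order asked, and still so for the second after the job is handed in, while the arm keeps its last pose, push and grip.
It also fails if it takes over 69 s, if anything falls off the work surface, if the arm or the gripper's body presses on something with over 40 N, if the wrist force passes 120 N, or if a joint passes its speed limit or range.

## Working session

There is one attempt and no reset: what is moved stays moved. The work goes in short steps, Python scripts to look and compute and a tool call to move; the robot and the scene stay as the last step left them, time stands still between calls to the robot, and variables do not carry over. Pictures are saved under pics/ and viewed, at most 10 in all, crops included, and the job is handed in when it is done.

Besides the shell and the picture viewer there is one more tool, called after "Emit:" as name(argument=value, ...), one argument or row to a line, values as JSON. servo_tool: Moves the arm, as the interface text tells. Shifts and turns lie within -1 to 1; 1 stands for 300 mm of shift or pi rad of turn. Its arguments: {"type":"object","properties":{"series":{"type":"array"},"grip_force":{"type":"number"}},"required":["series"]}

```bash
mkdir -p pics
cat > h.py <<'E'
import numpy as np,cv2
from cell import get_obs,eyes,env
from scipy.spatial.transform import Rotation as R
def cam(n):
    o=get_obs(); c=eyes.read_camera(n)
    if n=="wrist":
        T=np.eye(4);T[:3,:3]=R.from_euler('xyz',o['tool_rot'],degrees=True).as_matrix();T[:3,3]=o['tool_pos']
        M=T@np.array(c['mount']);c['rotation']=M[:3,:3];c['origin']=M[:3,3]
    d=c['depth'];v,u=np.mgrid[:d.shape[0],:d.shape[1]]
    P=np.dstack([(u-c['cx'])/c['fx']*d,(v-c['cy'])/c['fy']*d,d])
    c['W']=P@np.array(c['rotation']).T+np.array(c['origin'])
    return c
def save(c,n): cv2.imwrite('pics/'+n+'.png',c['frame'][:,:,::-1])
E
python3 - <<'E'
from h import *
print(get_obs())
a=cam('top');b=cam('scene')
for c,n in((a,'top'),(b,'scene')): np.savez(n+'.npz',W=c['W'],f=c['frame']);print(c['origin'],c['fx'])
cv2.imwrite('pics/top.png',cv2.resize(a['frame'][:,:,::-1],(800,600)));cv2.imwrite('pics/scene.png',cv2.resize(b['frame'][:,:,::-1],(800,600)))
E
```

```text
{'time_s': 0.0, 'qpos': array([71.39657455, 18.43894613, -4.01337039, 83.1772652 ,  1.29313829,
       78.5411705 , -3.26062692]), 'joint_velocities': array([ 0.03477995, -0.00304213, -0.09608159,  0.00537709, -0.16141319,
        0.01089395,  0.12149779]), 'effort': array([ 3.09441680e-05, -4.91287422e+01, -4.04000301e-01, -3.12528741e+01,
       -6.40635495e-02,  4.37452400e-02,  2.13025046e-04]), 'tool_pos': array([ 0.21577389, -0.61252953,  0.2214418 ]), 'tool_rot': array([-1.79887753e+02,  4.77413176e-03,  1.94101827e+01]), 'force': array([ 0.96134376,  0.48148343, -0.24198575]), 'wrist_torque': array([ 0.00183722,  0.02394294, -0.01297879]), 'grasp_force': 0.0, 'grip_width': 0.08672378109719317}Traceback (most recent call last):
  File "<stdin>", line 3, in <module>
  File "h.py", line 11, in cam
    c['W']=P@np.array(c['rotation']).T+np.array(c['origin'])
           ~~~~~~~~~~~~~~~~~~~~~~~~~~~^~~~~~~~~~~~~~~~~~~~~~
ValueError: operands could not be broadcast together with shapes (384,512) (3,)
```

```bash
python3 - <<'E'
import re
s=open('h.py').read()
s=s.replace("    d=c['depth']","    r=np.array(c['rotation'],float)\n    if r.shape==(3,): r=R.from_euler('xyz',r,degrees=True).as_matrix()\n    c['rotation']=r\n    d=c['depth']")
open('h.py','w').write(s)
from cell import eyes
c=eyes.read_camera('top');print(c['rotation'],c['origin'])
E
python3 - <<'E'
from h import *
a=cam('top');b=cam('scene')
for c,n in((a,'top'),(b,'scene')):
  np.savez(n+'.npz',W=c['W'],f=c['frame']);print(c['origin'],c['fx'],c['rotation'])
  z=c['W'][...,2][c['depth']>0];print(np.percentile(z,[1,10,30,50,70,99]))
cv2.imwrite('pics/top.png',cv2.resize(a['frame'][:,:,::-1],(800,600)));cv2.imwrite('pics/scene.png',cv2.resize(b['frame'][:,:,::-1],(800,600)))
E
```

```text
[-176.02511119   -0.53752019  -89.0275603 ] [0.53474065 0.05361279 1.3388593 ]
[0.53474065 0.05361279 1.3388593 ] 414.8438183405641 [[ 0.01697071 -0.99743981  0.06946811]
 [-0.99981197 -0.01758085 -0.008181  ]
 [ 0.00938136 -0.06931621 -0.99755063]]
[-0.75978134 -0.74910288 -0.0040399  -0.0011151   0.00107082  0.1277181 ]
[1.45507108 0.12670315 1.06452686] 483.6563904508665 [[-0.08426887  0.75439953 -0.65098395]
 [ 0.99637878  0.05637498 -0.06364897]
 [-0.01131754 -0.65399022 -0.75641834]]
[-7.57746089e-01 -7.49059692e-01 -2.88008546e-03 -7.18360514e-04
  1.33109434e-03  2.76725731e-01]
```

View pics/top.png

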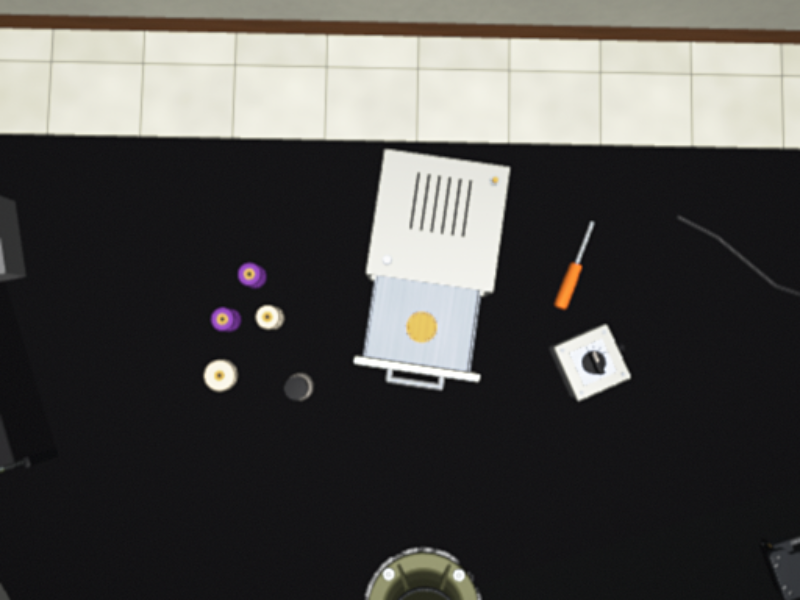

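View pics/scene.png

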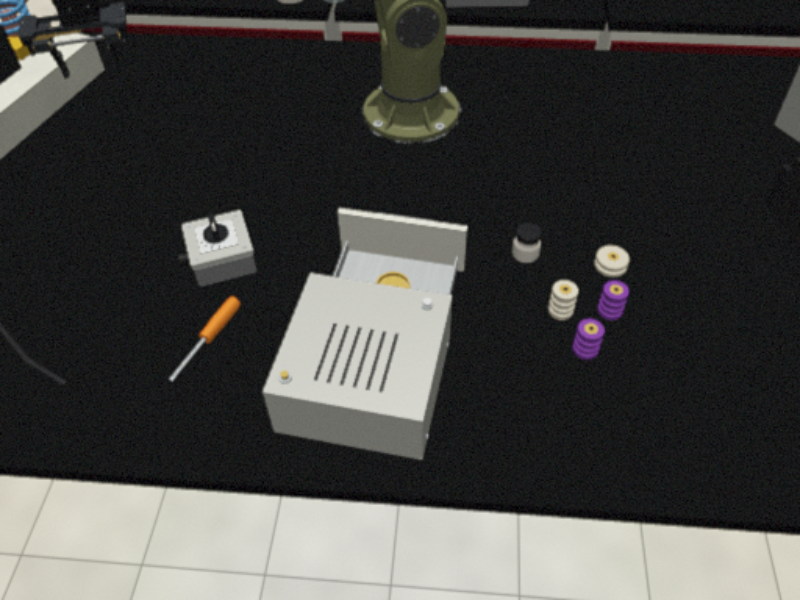

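The top view (800 px scale) shows the white ribbed insulator at (267,317), purple look-alikes at (222,319) and (250,274), the disc at (220,375), the jar at (298,387), the ring at (422,327), the housing above it and the switch at (592,362). Next I'll measure these.

Run:
```python
from h import *
D=np.load('top.npz');W=D['W'];f=D['f'].astype(int);Z=W[...,2]
def box(u0,v0,u1,v1):
    m=np.zeros(Z.shape,bool);m[int(v0*.64):int(v1*.64),int(u0*.64):int(u1*.64)]=1;return m
def st(n,m):
    p=W[m].astype(np.float32);r=cv2.minAreaRect(p[:,:2]*1000)
    print(n,m.sum(),'med',np.median(p,0).round(4),'rect',np.round(r[0],1),np.round(r[1],1),round(r[2],1),'z',np.percentile(p[:,2],[5,95]).round(3))
st('ins',box(245,300,292,335)&(Z>.05)&(Z<.07))
st('insP1',box(205,300,245,335)&(Z>.05)&(Z<.07))
st('insP2',box(232,258,270,292)&(Z>.05)&(Z<.07))
st('jar',box(280,365,320,405)&(Z>.055)&(Z<.07))
st('disc',box(200,355,243,395)&(Z>.02)&(Z<.032))
y=(f[...,0]-f[...,2]>60)
st('ring',box(395,300,450,350)&y)
st('housing',box(350,140,520,300)&(Z>.118)&(Z<.132))
st('paneltop',box(345,345,490,390)&(Z>.108)&(Z<.125))
st('handle',box(380,365,450,392)&(Z>.085)&(Z<.099))
st('switch',box(540,315,640,410)&(Z>.06)&(Z<.073))
st('dial',box(540,315,640,410)&(Z>.09)&(Z<.11))
st('screw',box(545,215,600,315)&(f[...,0]>100)&(Z<.05))
```

```text
ins 166 med [0.5775 0.3145 0.059 ] rect [576.4 315. ] [42.6 40.3] 89.2 z [0.053 0.063]
insP1 167 med [0.5705 0.4026 0.0588] rect [571.8 403.3] [40.2 43.5] 0.9 z [0.054 0.064]
insP2 163 med [0.6606 0.353  0.0588] rect [660.5 353.1] [41.8 41.8] 40.1 z [0.055 0.063]
jar 179 med [0.4386 0.2548 0.0611] rect [438.7 255.1] [43.8 43.2] 88.7 z [0.057 0.066]
disc 274 med [0.4584 0.4143 0.025 ] rect [458.7 414.4] [56.5 58.2] 22.3 z [0.021 0.029]
ring 303 med [0.5624 0.0112 0.0232] rect [562.5  10.2] [57.2 59.9] 1.0 z [0.019 0.033]
housing 6437 med [ 0.763  -0.0156  0.1249] rect [764.2 -15.6] [240.4 241.3] 82.6 z [0.121 0.129]
paneltop 335 med [0.4832 0.0194 0.1173] rect [482.6  20.7] [234.9  12. ] 82.7 z [0.113 0.121]
handle 155 med [0.4566 0.024  0.0935] rect [468.8  20.5] [113.7  39. ] 83.0 z [0.089 0.098]
switch 1161 med [ 0.4992 -0.3206  0.0658] rect [ 499.1 -324.4] [113.8 114.5] 24.6 z [0.062 0.07 ]
dial 80 med [ 0.4981 -0.3233  0.1024] rect [ 499.3 -324.4] [47.6 13. ] 21.6 z [0.094 0.106]
screw 336 med [ 0.6645 -0.2942  0.0201] rect [ 695.6 -309.3] [ 30.7 190.2] 68.9 z [-0.001  0.028]
```

```bash
cat > mv.py <<'E'
import numpy as np
def seq(pts):
    a=pts[0]
    for b in pts[1:]:
        y=np.radians(a[3]);c,s=np.cos(y),np.sin(y);d=np.subtract(b,a)
        print(b,[round(float(v),4) for v in ((c*d[0]+s*d[1])/.3,(s*d[0]-c*d[1])/.3,-d[2]/.3,-d[3]/180)],'rows>=',round(max(np.linalg.norm(d[:3])/.0417,abs(d[3])/7.16),1));a=b
E
python3 -c "
from mv import *
seq([(.216,-.613,.223,19.4),(.36,-.42,.223,19.4),(.53,-.17,.223,19.4),(.575,.1,.223,19.4),(.5765,.3148,.15,50.3)])"
```

```text
(0.36, -0.42, 0.223, 19.4) [0.6664, -0.4474, -0.0, -0.0] rows>= 5.8
(0.53, -0.17, 0.223, 19.4) [0.8113, -0.5978, -0.0, -0.0] rows>= 7.2
(0.575, 0.1, 0.223, 19.4) [0.4404, -0.7991, -0.0, -0.0] rows>= 6.6
(0.5765, 0.3148, 0.15, 50.3) [0.2425, -0.6737, 0.2433, -0.1717] rows>= 5.4
```

Emit:
servo_tool(
  series=[
    [[0.6664, -0.4474, 0, 0, 0, 0, 1], [0.6664, -0.4474, 0, 0, 0, 0, 1], [0.6664, -0.4474, 0, 0, 0, 0, 1], [0.6664, -0.4474, 0, 0, 0, 0, 1], [0.6664, -0.4474, 0, 0, 0, 0, 1], [0.6664, -0.4474, 0, 0, 0, 0, 1]],
  ],
)

```text
time_s: 0.7
tool_pos: [0.3621, -0.4166, 0.2226]
tool_rot: [-180.0, -0.0, 19.6]
force: [1.1, 0.4, 0.2]
grip_width: 0.0868
grasp_force: 0.0
```

Emit:
servo_tool(
  series=[
    [[0.8113, -0.5978, 0, 0, 0, 0, 0.75], [0.8113, -0.5978, 0, 0, 0, 0, 0.75], [0.8113, -0.5978, 0, 0, 0, 0, 0.75], [0.8113, -0.5978, 0, 0, 0, 0, 0.75], [0.8113, -0.5978, 0, 0, 0, 0, 0.75], [0.8113, -0.5978, 0, 0, 0, 0, 0.75], [0.8113, -0.5978, 0, 0, 0, 0, 0.75], [0.8113, -0.5978, 0, 0, 0, 0, 0.75]],
  ],
)

```text
time_s: 1.37
tool_pos: [0.5333, -0.1615, 0.2228]
tool_rot: [-179.8, -0.2, 20.0]
force: [0.1, 0.8, -0.6]
grip_width: 0.0653
grasp_force: 0.0
```

Emit:
servo_tool(
  series=[
    [[0.4404, -0.7991, 0, 0, 0, 0, 0.75], [0.4404, -0.7991, 0, 0, 0, 0, 0.75], [0.4404, -0.7991, 0, 0, 0, 0, 0.75], [0.4404, -0.7991, 0, 0, 0, 0, 0.75], [0.4404, -0.7991, 0, 0, 0, 0, 0.75], [0.4404, -0.7991, 0, 0, 0, 0, 0.75], [0.4404, -0.7991, 0, 0, 0, 0, 0.75]],
  ],
)

```text
time_s: 1.95
tool_pos: [0.5743, 0.106, 0.2227]
tool_rot: [-179.9, -0.1, 19.7]
force: [0.2, 0.7, 0.3]
grip_width: 0.0651
grasp_force: 0.0
```

Emit:
servo_tool(
  series=[
    [[0.2425, -0.6737, 0.2433, 0, 0, -0.1717, 0.75], [0.2425, -0.6737, 0.2433, 0, 0, -0.1717, 0.75], [0.2425, -0.6737, 0.2433, 0, 0, -0.1717, 0.75], [0.2425, -0.6737, 0.2433, 0, 0, -0.1717, 0.75], [0.2425, -0.6737, 0.2433, 0, 0, -0.1717, 0.75], [0.2425, -0.6737, 0.2433, 0, 0, -0.1717, 0.75], [0.2425, -0.6737, 0.2433, 0, 0, -0.1717, 0.75], [0.2425, -0.6737, 0.2433, 0, 0, -0.1717, 0.75], [0.2425, -0.6737, 0.2433, 0, 0, -0.1717, 0.75]],
  ],
)

```text
time_s: 2.7
tool_pos: [0.5769, 0.3134, 0.1494]
tool_rot: [179.9, 0.1, 50.2]
force: [-0.3, -1.1, 1.0]
grip_width: 0.0653
grasp_force: 0.0
```

Run:
```python
from h import *
c=cam('wrist');print(get_obs()['tool_pos'])
save(c,'w1');W=c['W'];Z=W[...,2]
m=(Z>.052)&(Z<.068)&(np.hypot(W[...,0]-.577,W[...,1]-.315)<.035)
p=W[m];print(m.sum(),np.median(p,0),cv2.minEnclosingCircle(p[:,:2].astype(np.float32)*1000), p.min(0),p.max(0))
```

```text
[0.57731571 0.31285549 0.14975742]
2209 [0.57719721 0.31920745 0.06013786] ((576.2390747070312, 317.9745788574219), 22.109649658203125) [0.55447102 0.29641579 0.05233397] [0.59819971 0.34003234 0.06277862]
```

View pics/w1.png

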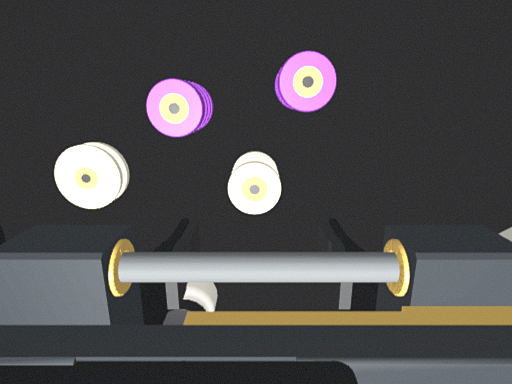

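The picture shows the white insulator at (254,190), centred between the fingers with the purple ones clear of them. I'm going down to grip it.

Emit:
servo_tool(
  series=[
    [[0.0044, -0.0036, 0.08, 0, 0, 0, 0.75], [0.0044, -0.0036, 0.16, 0, 0, 0, 0.75], [0.0044, -0.0036, 0.24, 0, 0, 0, 0.75], [0.0044, -0.0036, 0.31, 0, 0, 0, 0.75], [0.0044, -0.0036, 0.37, 0, 0, 0, 0.75], [0.0044, -0.0036, 0.41, 0, 0, 0, 0.75], [0.0044, -0.0036, 0.4267, 0, 0, 0, 0.75], [0.0044, -0.0036, 0.4267, 0, 0, 0, 0.75]],
  ],
)

```text
time_s: 3.42
tool_pos: [0.5764, 0.315, 0.0208]
tool_rot: [180.0, 0.1, 50.2]
force: [0.2, 1.0, -0.4]
grip_width: 0.0652
grasp_force: 0.0
```

Emit:
servo_tool(
  series=[
    [[0, 0, 0, 0, 0, 0, 0.3], [0, 0, 0, 0, 0, 0, 0.3], [0, 0, 0, 0, 0, 0, 0.3], [0, 0, 0, 0, 0, 0, 0.3], [0, 0, 0, 0, 0, 0, 0.3], [0, 0, 0, 0, 0, 0, 0.3], [0, 0, 0, 0, 0, 0, 0.3], [0, 0, 0, 0, 0, 0, 0.3]],
  ],
  grip_force=20,
)

```text
time_s: 4.08
tool_pos: [0.5766, 0.3171, 0.0225]
tool_rot: [180.0, -0.1, 50.3]
force: [-1.7, -0.5, 5.9]
grip_width: 0.0437
grasp_force: 20.0
```

Emit:
servo_tool(
  series=[
    [[0, 0, -0.06, 0, 0, 0, 0.3], [0, 0, -0.15, 0, 0, 0, 0.3], [0, 0, -0.27, 0, 0, 0, 0.3], [0, 0, -0.36, 0, 0, 0, 0.3], [0, 0, -0.4, 0, 0, 0, 0.3], [0, 0, -0.4, 0, 0, 0, 0.3]],
  ],
)

```text
time_s: 4.58
tool_pos: [0.5777, 0.3175, 0.1444]
tool_rot: [179.9, -0.3, 50.3]
force: [0.0, 0.8, -1.9]
grip_width: 0.0438
grasp_force: 20.0
```

```bash
python3 -c "
from mv import *
seq([(.5765,.3165,.142,50.3),(.57,.13,.142,20),(.5625,.0105,.142,-7.4)])"
```

```text
(0.57, 0.13, 0.142, 20) [-0.4922, 0.3804, -0.0, 0.1683] rows>= 4.5
(0.5625, 0.0105, 0.142, -7.4) [-0.1597, 0.3658, -0.0, 0.1522] rows>= 3.8
```

Emit:
servo_tool(
  series=[
    [[-0.06, 0.046, 0, 0, 0, 0.021, 0.3], [-0.123, 0.095, 0, 0, 0, 0.042, 0.3], [-0.185, 0.143, 0, 0, 0, 0.063, 0.3], [-0.246, 0.19, 0, 0, 0, 0.084, 0.3], [-0.31, 0.24, 0, 0, 0, 0.105, 0.3], [-0.37, 0.285, 0, 0, 0, 0.126, 0.3], [-0.43, 0.333, 0, 0, 0, 0.147, 0.3], [-0.4922, 0.3804, 0, 0, 0, 0.1683, 0.3]],
  ],
)

```text
time_s: 5.25
tool_pos: [0.5681, 0.128, 0.1385]
tool_rot: [-180.0, 0.2, 19.8]
force: [0.4, -0.7, -1.6]
grip_width: 0.0436
grasp_force: 20.0
```

Emit:
servo_tool(
  series=[
    [[-0.03, 0.07, 0, 0, 0, 0.03, 0.3], [-0.06, 0.14, 0, 0, 0, 0.06, 0.3], [-0.09, 0.21, 0, 0, 0, 0.09, 0.3], [-0.12, 0.28, 0, 0, 0, 0.12, 0.3], [-0.15, 0.345, 0, 0, 0, 0.143, 0.3], [-0.1597, 0.3658, 0, 0, 0, 0.1522, 0.3], [-0.1597, 0.3658, 0, 0, 0, 0.1522, 0.3], [-0.1597, 0.3658, 0, 0, 0, 0.1522, 0.3], [-0.1597, 0.3658, 0, 0, 0, 0.1522, 0.3]],
  ],
)

```text
time_s: 6.0
tool_pos: [0.562, 0.0127, 0.1408]
tool_rot: [-179.9, 0.1, -7.2]
force: [-0.2, -0.1, -1.9]
grip_width: 0.044
grasp_force: 20.0
```

Run:
```python
from h import *
c=cam('wrist');o=get_obs();print(o['tool_pos'],o['tool_rot'],o['force'],o['grip_width'])
save(c,'w2');W=c['W'];Z=W[...,2];f=c['frame'].astype(int)
for n,cc in(('w',c),('s',cam('scene')),('t',cam('top'))):
  W=cc['W'];Z=W[...,2];f=cc['frame'].astype(int)
  m=(f[...,0]-f[...,2]>50)&(Z<.045)&(Z>.01)&(np.hypot(W[...,0]-.5625,W[...,1]-.0105)<.05)
  if m.sum()>5:
    p=W[m];print(n,m.sum(),np.median(p,0),cv2.minEnclosingCircle(p[:,:2].astype(np.float32)*1000),p.min(0),p.max(0))
  m=(Z>.125)&(Z<.19)&(np.hypot(W[...,0]-.5625,W[...,1]-.0105)<.03)&(f.min(2)>150)
  if m.sum()>5: p=W[m];print('ins',n,m.sum(),np.median(p,0),p.min(0),p.max(0))
save(cam('scene'),'s2')
```

```text
[0.56218582 0.0128601  0.14109959] [-1.79939097e+02  3.97345578e-02 -7.14547391e+00] [-0.43043371  0.10899316 -1.72417432] 0.04339754506941821
w 2566 [0.56946749 0.01051318 0.02315443] ((560.552978515625, 12.732337951660156), 33.086814880371094) [ 0.5416141  -0.01887187  0.02066838] [0.59320181 0.04536268 0.03399443]
ins w 4251 [0.57417608 0.01172376 0.17814021] [ 0.54144858 -0.0153704   0.12585463] [0.58385635 0.03396745 0.18056527]
s 167 [0.54441594 0.01370142 0.02377113] ((551.440673828125, 12.789435386657715), 32.71427536010742) [ 0.53094773 -0.0166793   0.01656635] [0.56680417 0.04391832 0.03514789]
ins s 143 [0.575457   0.0127155  0.17532732] [ 0.54856262 -0.0071123   0.12694517] [0.5844281  0.03215095 0.18083344]
```

View pics/w2.png

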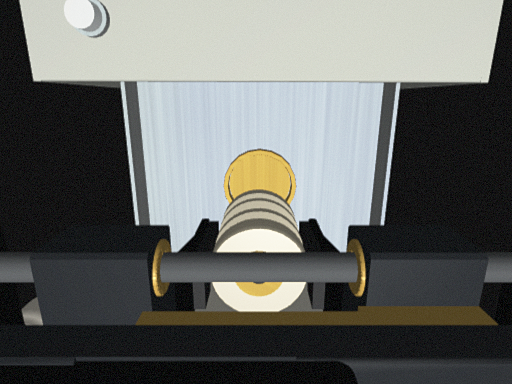

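The ring (260,185) and the held insulator are lined up. The measured centres agree to about 1 mm, so I'm checking the camera mount clearance and then lowering.

Run:
```python
from h import *
print(np.round(eyes.read_camera('wrist')['mount'],3))
```

```text
[[ 0.001 -0.964 -0.267  0.073]
 [ 1.     0.001 -0.    -0.   ]
 [ 0.    -0.267  0.964 -0.162]
 [ 0.     0.     0.     1.   ]]
```

Emit:
servo_tool(
  series=[
    [[0, 0, 0.05, 0, 0, 0, 0.3], [0, 0, 0.1, 0, 0, 0, 0.3], [0, 0, 0.15, 0, 0, 0, 0.3], [0, 0, 0.19, 0, 0, 0, 0.3], [0, 0, 0.23, 0, 0, 0, 0.3], [0, 0, 0.26, 0, 0, 0, 0.3], [0, 0, 0.28, 0, 0, 0, 0.3], [0, 0, 0.295, 0, 0, 0, 0.3], [0, 0, 0.305, 0, 0, 0, 0.3], [0, 0, 0.31, 0, 0, 0, 0.3], [0, 0, 0.31, 0, 0, 0, 0.3], [0, 0, 0.31, 0, 0, 0, 0.3]],
  ],
)

```text
time_s: 7.25
tool_pos: [0.5628, 0.0105, 0.049]
tool_rot: [180.0, -0.0, -7.4]
force: [0.5, -0.2, -2.1]
grip_width: 0.0431
grasp_force: 20.0
```

Emit:
servo_tool(
  series=[
    [[0, -0.0033, 0.003, 0, 0, 0, 0.3], [0, -0.0033, 0.006, 0, 0, 0, 0.3], [0, -0.0033, 0.009, 0, 0, 0, 0.3], [0, -0.0033, 0.012, 0, 0, 0, 0.3], [0, -0.0033, 0.014, 0, 0, 0, 0.3], [0, -0.0033, 0.015, 0, 0, 0, 0.3], [0, -0.0033, 0.015, 0, 0, 0, 0.3]],
  ],
)

```text
time_s: 7.83
tool_pos: [0.5627, 0.0114, 0.0445]
tool_rot: [180.0, -0.0, -7.4]
force: [-2.0, 0.6, 2.6]
grip_width: 0.0435
grasp_force: 20.0
```

Emit:
servo_tool(
  series=[
    [[0, 0, 0.002, 0, 0, 0, 0.3], [0, 0, 0.004, 0, 0, 0, 0.3], [0, 0, 0.004, 0, 0, 0, 0.3]],
  ],
)

```text
time_s: 8.08
tool_pos: [0.564, 0.0112, 0.0444]
tool_rot: [180.0, -0.2, -7.4]
force: [-1.1, -0.5, 6.9]
grip_width: 0.0441
grasp_force: 20.1
```

Contact at floor height (the ring's top would be 10 mm higher), so I'm releasing it.

Emit:
servo_tool(
  series=[
    [[0, 0, 0, 0, 0, 0, 0.55], [0, 0, 0, 0, 0, 0, 0.6], [0, 0, 0, 0, 0, 0, 0.75], [0, 0, 0, 0, 0, 0, 0.75], [0, 0, 0, 0, 0, 0, 0.75], [0, 0, 0, 0, 0, 0, 0.75]],
  ],
)

```text
time_s: 8.58
tool_pos: [0.5624, 0.0115, 0.0426]
tool_rot: [180.0, 0.0, -7.4]
force: [-0.3, -0.1, 0.7]
grip_width: 0.0636
grasp_force: 0.0
```

Emit:
servo_tool(
  series=[
    [[0, 0, -0.05, 0, 0, 0, 0.75], [0, 0, -0.12, 0, 0, 0, 0.75], [0, 0, -0.22, 0, 0, 0, 0.75], [0, 0, -0.34, 0, 0, 0, 0.75], [0, 0, -0.44, 0, 0, 0, 0.75], [0, 0, -0.48, 0, 0, 0, 0.75], [0, 0, -0.48, 0, 0, 0, 0.75], [0, 0, -0.48, 0, 0, 0, 0.75]],
  ],
)

```text
time_s: 9.25
tool_pos: [0.5625, 0.0114, 0.1866]
tool_rot: [180.0, -0.0, -7.4]
force: [0.3, -0.2, -0.5]
grip_width: 0.0649
grasp_force: 0.0
```

Run:
```python
from h import *
o=get_obs();c=cam('wrist');save(c,'w3');print(o['tool_pos'],o['force'],o['grip_width'])
W=c['W'];Z=W[...,2];f=c['frame'].astype(int)
m=(Z>.076)&(Z<.088)&(np.hypot(W[...,0]-.5625,W[...,1]-.0105)<.04)
p=W[m];print(m.sum(),np.median(p,0),cv2.minEnclosingCircle(p[:,:2].astype(np.float32)*1000))
from mv import seq
seq([(.5625,.0115,.1868,-7.4),(.435,.0267,.1868,-7.4)])
```

```text
[0.56246374 0.0113814  0.18657309] [ 0.25706117 -0.16764297 -0.52859165] 0.06488321751666433
1963 [0.56543094 0.01140073 0.08218304] ((564.1339721679688, 11.522651672363281), 22.12703514099121)
(0.435, 0.0267, 0.1868, -7.4) [-0.428, 0.0045, -0.0, -0.0] rows>= 3.1
```

View pics/w3.png

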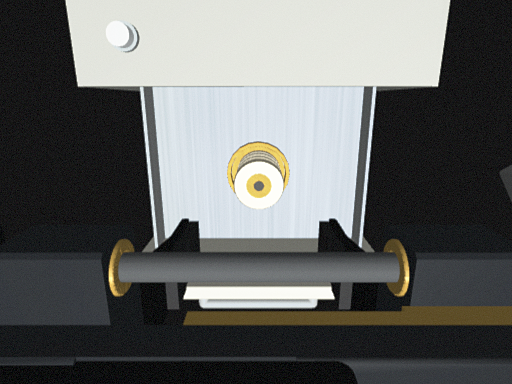

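The insulator stands in the ring, with its top at (258,186) and z = 82 mm as it should be. Next I back off, close the fingers and push the handle.

Emit:
servo_tool(
  series=[
    [[-0.1, 0, 0, 0, 0, 0, 0], [-0.2, 0, 0, 0, 0, 0, 0], [-0.3, 0, 0, 0, 0, 0, 0], [-0.4, 0, 0, 0, 0, 0, 0], [-0.4533, 0, 0, 0, 0, 0, 0], [-0.4533, 0, 0, 0, 0, 0, 0], [-0.4533, 0, 0, 0, 0, 0, 0], [-0.4533, 0, 0, 0, 0, 0, 0]],
  ],
)

```text
time_s: 9.97
tool_pos: [0.428, 0.0286, 0.186]
tool_rot: [-180.0, 0.0, -7.4]
force: [0.8, -0.2, 0.2]
grip_width: 0.0198
grasp_force: 0.0
```

Run:
```python
from h import *
o=get_obs();print(o['tool_pos'],o['tool_rot'],o['qpos'],o['grip_width'])
c=cam('wrist');W=c['W'];Z=W[...,2];cs,sn=np.cos(np.radians(-7.4)),np.sin(np.radians(-7.4))
X=(W[...,0]-.4826)*cs+(W[...,1]-.0207)*sn;Y=-(W[...,0]-.4826)*sn+(W[...,1]-.0207)*cs
for n,a,b in(('panel',.11,.122),('handle',.088,.099)):
  m=(Z>a)&(Z<b)&(abs(Y)<.045)&(abs(X)<.05);print(n,m.sum(),np.percentile(X[m],[1,10,50,90,99]).round(4))
```

```text
[0.4279637  0.02863017 0.18601317] [-1.79990936e+02  4.72306792e-02 -7.39253611e+00] [  26.58727018   -7.20820696  -31.19670786  114.33562775   -3.93974736
   71.92344958 -100.5738216 ] 0.019835390981143782
panel 2205 [-0.0054 -0.0046  0.0003  0.0051  0.0061]
handle 1517 [-0.0322 -0.031  -0.0267 -0.0171  0.0061]
```

Emit:
servo_tool(
  series=[
    [[0, 0, 0.06, 0, 0, 0, 0], [0, 0, 0.14, 0, 0, 0, 0], [0, 0, 0.22, 0, 0, 0, 0], [0, 0, 0.3, 0, 0, 0, 0], [0, 0, 0.35, 0, 0, 0, 0], [0, 0, 0.37, 0, 0, 0, 0], [0, 0, 0.37, 0, 0, 0, 0]],
  ],
)

```text
time_s: 10.6
tool_pos: [0.4269, 0.0291, 0.0741]
tool_rot: [-179.9, 0.2, -7.4]
force: [-0.8, -0.4, -0.3]
grip_width: 0.0007
grasp_force: 0.0
```

Emit:
servo_tool(
  series=[
    [[0.01, 0, 0, 0, 0, 0, 0], [0.02, 0, 0, 0, 0, 0, 0], [0.027, 0, 0, 0, 0, 0, 0], [0.034, 0, 0, 0, 0, 0, 0], [0.041, 0, 0, 0, 0, 0, 0], [0.048, 0, 0, 0, 0, 0, 0], [0.055, 0, 0, 0, 0, 0, 0], [0.063, 0, 0, 0, 0, 0, 0], [0.072, 0, 0, 0, 0, 0, 0], [0.082, 0, 0, 0, 0, 0, 0], [0.093, 0, 0, 0, 0, 0, 0], [0.105, 0, 0, 0, 0, 0, 0]],
  ],
)

```text
time_s: 11.6
tool_pos: [0.4592, 0.0249, 0.0758]
tool_rot: [180.0, 0.0, -7.4]
force: [-1.2, -0.1, 1.8]
grip_width: 0.0002
grasp_force: 1.0
```

Emit:
servo_tool(
  series=[
    [[0.012, 0, 0, 0, 0, 0, 0], [0.024, 0, 0, 0, 0, 0, 0], [0.036, 0, 0, 0, 0, 0, 0], [0.048, 0, 0, 0, 0, 0, 0], [0.06, 0, 0, 0, 0, 0, 0], [0.072, 0, 0, 0, 0, 0, 0], [0.084, 0, 0, 0, 0, 0, 0], [0.096, 0, 0, 0, 0, 0, 0], [0.108, 0, 0, 0, 0, 0, 0], [0.12, 0, 0, 0, 0, 0, 0], [0.132, 0, 0, 0, 0, 0, 0], [0.144, 0, 0, 0, 0, 0, 0]],
  ],
)

```text
time_s: 12.6
tool_pos: [0.5021, 0.0193, 0.0758]
tool_rot: [180.0, 0.0, -7.4]
force: [-2.2, 0.2, 1.7]
grip_width: 0.0001
grasp_force: 1.0
```

Emit:
servo_tool(
  series=[
    [[0.012, 0, 0, 0, 0, 0, 0], [0.024, 0, 0, 0, 0, 0, 0], [0.036, 0, 0, 0, 0, 0, 0], [0.048, 0, 0, 0, 0, 0, 0], [0.06, 0, 0, 0, 0, 0, 0], [0.072, 0, 0, 0, 0, 0, 0], [0.084, 0, 0, 0, 0, 0, 0], [0.096, 0, 0, 0, 0, 0, 0], [0.108, 0, 0, 0, 0, 0, 0], [0.12, 0, 0, 0, 0, 0, 0], [0.132, 0, 0, 0, 0, 0, 0], [0.144, 0, 0, 0, 0, 0, 0]],
  ],
)

```text
time_s: 13.6
tool_pos: [0.5449, 0.0137, 0.0758]
tool_rot: [180.0, 0.0, -7.4]
force: [-1.1, -0.6, 1.9]
grip_width: 0.0004
grasp_force: 1.0
```

Run:
```python
from h import *
o=get_obs();print(o['tool_pos'],o['force'])
c=cam('scene');cv2.imwrite('pics/s4.png',cv2.resize(c['frame'][:,:,::-1],(800,600)))
W=c['W'];Z=W[...,2];cs,sn=np.cos(np.radians(-7.4)),np.sin(np.radians(-7.4))
X=(W[...,0]-.7642)*cs+(W[...,1]+.0156)*sn;Y=-(W[...,0]-.7642)*sn+(W[...,1]+.0156)*cs
m=(Z>.114)&(Z<.12)&(abs(Y)>.05)&(abs(Y)<.11)&(X<-.122)&(X>-.3);print(m.sum(),np.percentile(X[m],[1,10,50,90,99]).round(4))
```

```text
[0.54491422 0.01373578 0.07580464] [-1.05569626 -0.56369781  1.88372194]
160 [-0.1837 -0.1811 -0.1758 -0.1701 -0.1684]
```

View pics/s4.png

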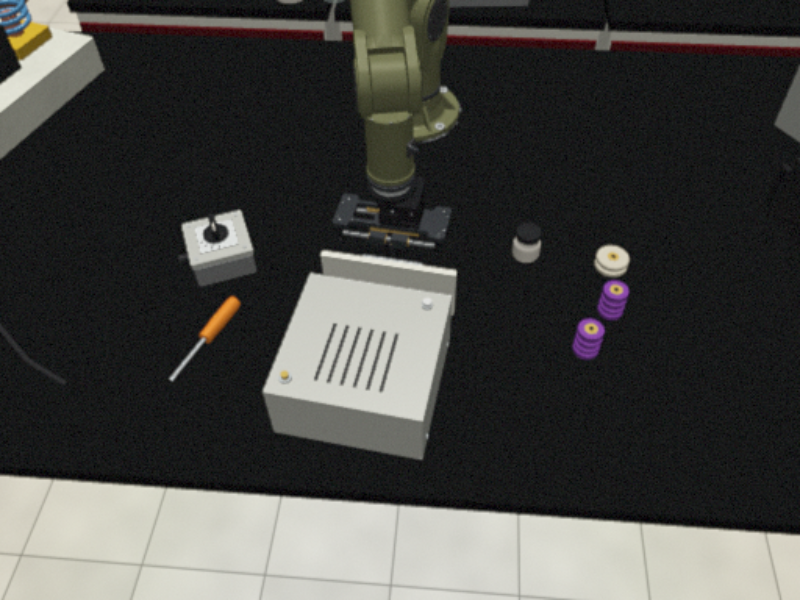

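The scene view shows the panel upright and about 50 mm from shut, between (325,260) and (455,275). I'll continue.

Emit:
servo_tool(
  series=[
    [[0.012, 0, 0, 0, 0, 0, 0], [0.024, 0, 0, 0, 0, 0, 0], [0.036, 0, 0, 0, 0, 0, 0], [0.048, 0, 0, 0, 0, 0, 0], [0.06, 0, 0, 0, 0, 0, 0], [0.072, 0, 0, 0, 0, 0, 0], [0.084, 0, 0, 0, 0, 0, 0], [0.096, 0, 0, 0, 0, 0, 0], [0.108, 0, 0, 0, 0, 0, 0], [0.118, 0, 0, 0, 0, 0, 0], [0.128, 0, 0, 0, 0, 0, 0], [0.136, 0, 0, 0, 0, 0, 0]],
  ],
)

```text
time_s: 14.65
tool_pos: [0.5854, 0.0084, 0.0758]
tool_rot: [180.0, -0.0, -7.4]
force: [-2.0, -0.8, -0.2]
grip_width: 0.0003
grasp_force: 0.9
```

Emit:
servo_tool(
  series=[
    [[0.005, 0, 0, 0, 0, 0, 0], [0.01, 0, 0, 0, 0, 0, 0], [0.014, 0, 0, 0, 0, 0, 0], [0.018, 0, 0, 0, 0, 0, 0], [0.022, 0, 0, 0, 0, 0, 0], [0.025, 0, 0, 0, 0, 0, 0]],
  ],
)

```text
time_s: 15.15
tool_pos: [0.5925, 0.0075, 0.0758]
tool_rot: [180.0, 0.0, -7.4]
force: [-1.6, -0.6, 0.5]
grip_width: 0.0005
grasp_force: 0.8
```

Emit:
servo_tool(
  series=[
    [[0.003, 0, 0, 0, 0, 0, 0], [0.006, 0, 0, 0, 0, 0, 0], [0.009, 0, 0, 0, 0, 0, 0], [0.009, 0, 0, 0, 0, 0, 0]],
  ],
)

```text
time_s: 15.48
tool_pos: [0.5939, 0.0073, 0.0757]
tool_rot: [180.0, 0.2, -7.4]
force: [-6.5, -0.0, 3.1]
grip_width: 0.0005
grasp_force: 2.8
```

Emit:
servo_tool(
  series=[
    [[0.003, 0, 0, 0, 0, 0, 0], [0.006, 0, 0, 0, 0, 0, 0], [0.006, 0, 0, 0, 0, 0, 0]],
  ],
)

```text
time_s: 15.73
tool_pos: [0.594, 0.0073, 0.0756]
tool_rot: [179.9, 0.4, -7.4]
force: [-10.0, 0.2, 6.6]
grip_width: 0.0003
grasp_force: 5.1
```

Emit:
servo_tool(
  series=[
    [[0.003, 0, 0, 0, 0, 0, 0], [0.003, 0, 0, 0, 0, 0, 0], [0.003, 0, 0, 0, 0, 0, 0]],
  ],
)

```text
time_s: 15.98
tool_pos: [0.594, 0.0073, 0.0756]
tool_rot: [179.9, 0.5, -7.4]
force: [-11.6, -0.3, 8.5]
grip_width: 0.0005
grasp_force: 6.2
```

Firm stop after about 158 mm of drawer travel, so it is shut. I'm backing off and going to the dial.

Emit:
servo_tool(
  series=[
    [[-0.02, 0, 0, 0, 0, 0, 0], [-0.06, 0, 0, 0, 0, 0, 0], [-0.1, 0, 0, 0, 0, 0, 0], [-0.1, 0, -0.1, 0, 0, 0, 0], [-0.1, 0, -0.22, 0, 0, 0, 0.3], [-0.1, 0, -0.34, 0, 0, 0, 0.6], [-0.1, 0, -0.44, 0, 0, 0, 0.6], [-0.1, 0, -0.48, 0, 0, 0, 0.6], [-0.1, 0, -0.48, 0, 0, 0, 0.6]],
  ],
)

```text
time_s: 16.73
tool_pos: [0.571, 0.0112, 0.224]
tool_rot: [-180.0, -0.5, -7.4]
force: [-0.5, 0.8, -0.7]
grip_width: 0.0259
grasp_force: 0.0
```

Run:
```python
from h import *
from mv import seq
print(get_obs()['tool_pos'])
c=cam('top');W=c['W'];Z=W[...,2];cs,sn=np.cos(np.radians(-7.4)),np.sin(np.radians(-7.4))
X=(W[...,0]-.7642)*cs+(W[...,1]+.0156)*sn;Y=-(W[...,0]-.7642)*sn+(W[...,1]+.0156)*cs
m=(Z>.1)&(Z<.122)&(abs(Y)>.06)&(abs(Y)<.11)&(X<-.115)&(X>-.3);print(m.sum(),np.percentile(X[m],[1,10,50,90,99]).round(4))
seq([(.5682,.0107,.2198,-7.4),(.53,-.16,.2198,8),(.499,-.3245,.2,23.5)])
```

```text
[0.57097223 0.0111693  0.22398099]
96 [-0.1324 -0.132  -0.1267 -0.1211 -0.1182]
(0.53, -0.16, 0.2198, 8) [-0.053, 0.5807, -0.0, -0.0856] rows>= 4.2
(0.499, -0.3245, 0.2, 23.5) [-0.1786, 0.5286, 0.066, -0.0861] rows>= 4.0
```

Emit:
servo_tool(
  series=[
    [[-0.013, 0.145, 0, 0, 0, -0.0214, 0.6], [-0.026, 0.29, 0, 0, 0, -0.0428, 0.6], [-0.04, 0.435, 0, 0, 0, -0.0642, 0.6], [-0.053, 0.5807, 0, 0, 0, -0.0856, 0.6], [-0.053, 0.5807, 0, 0, 0, -0.0856, 0.6], [-0.053, 0.5807, 0, 0, 0, -0.0856, 0.6]],
  ],
)

```text
time_s: 17.28
tool_pos: [0.5275, -0.165, 0.217]
tool_rot: [-180.0, 0.2, 7.5]
force: [-0.2, 0.2, -0.5]
grip_width: 0.0516
grasp_force: 0.0
```

Emit:
servo_tool(
  series=[
    [[-0.045, 0.132, 0.016, 0, 0, -0.021, 0.6], [-0.09, 0.264, 0.033, 0, 0, -0.043, 0.6], [-0.134, 0.396, 0.05, 0, 0, -0.065, 0.6], [-0.1786, 0.5286, 0.066, 0, 0, -0.0861, 0.6], [-0.1786, 0.5286, 0.066, 0, 0, -0.0861, 0.6], [-0.1786, 0.5286, 0.066, 0, 0, -0.0861, 0.6], [-0.1786, 0.5286, 0.066, 0, 0, -0.0861, 0.6], [-0.1786, 0.5286, 0.066, 0, 0, -0.0861, 0.6]],
  ],
)

```text
time_s: 17.95
tool_pos: [0.5002, -0.3216, 0.1993]
tool_rot: [-179.9, -0.0, 23.7]
force: [-0.2, -0.2, -0.7]
grip_width: 0.0524
grasp_force: 0.0
```

Run:
```python
from h import *
o=get_obs();c=cam('wrist');save(c,'w5');print(o['tool_pos'],o['tool_rot'],o['qpos'].round(1))
W=c['W'];Z=W[...,2]
for n,a,b in(('bar',.098,.108),('sw',.06,.074)):
  m=(Z>a)&(Z<b)&(np.hypot(W[...,0]-.499,W[...,1]+.3245)<(.032 if n=='bar' else .1));p=W[m]
  print(n,m.sum(),np.median(p,0),cv2.minAreaRect(p[:,:2].astype(np.float32)*1000))
```

```text
[ 0.50022397 -0.32155554  0.19931259] [-1.79903462e+02 -3.07490493e-02  2.37225684e+01] [ 48.   13.6 -20.8  92.6   4.9  74.8 -39.8]
bar 762 [ 0.499309   -0.32245242  0.10269341] ((498.3197021484375, -322.8383483886719), (47.25175857543945, 11.283016204833984), 24.126375198364258)
sw 11131 [ 0.50845875 -0.31905882  0.0654421 ] ((498.04681396484375, -322.9374084472656), (113.71083068847656, 114.1203842163086), 24.487791061401367)
```

View pics/w5.png

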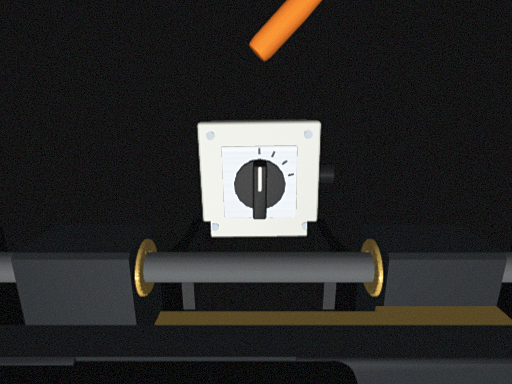

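The dial is at (260,185) with its pointer on the rest mark and the other marks clockwise to the right. I'm going down to grip the bar.

Emit:
servo_tool(
  series=[
    [[0, -0.003, 0.08, 0, 0, 0, 0.6], [0, -0.003, 0.16, 0, 0, 0, 0.6], [0, -0.003, 0.24, 0, 0, 0, 0.6], [0, -0.003, 0.31, 0, 0, 0, 0.6], [0, -0.003, 0.36, 0, 0, 0, 0.6], [0, -0.003, 0.385, 0, 0, 0, 0.6], [0, -0.003, 0.3933, 0, 0, 0, 0.6], [0, -0.003, 0.3933, 0, 0, 0, 0.6], [0, -0.003, 0.3933, 0, 0, 0, 0.6]],
  ],
)

```text
time_s: 18.75
tool_pos: [0.4998, -0.3235, 0.0833]
tool_rot: [179.9, -0.1, 23.6]
force: [0.2, 0.4, 0.8]
grip_width: 0.0523
grasp_force: 0.0
```

Emit:
servo_tool(
  series=[
    [[0, 0, 0, 0, 0, 0, 0], [0, 0, 0, 0, 0, 0, 0], [0, 0, 0, 0, 0, 0, 0], [0, 0, 0, 0, 0, 0, 0], [0, 0, 0, 0, 0, 0, 0], [0, 0, 0, 0, 0, 0, 0], [0, 0, 0, 0, 0, 0, 0], [0, 0, 0, 0, 0, 0, 0], [0, 0, 0, 0, 0, 0, 0], [0, 0, 0, 0, 0, 0, 0]],
  ],
  grip_force=45,
)

```text
time_s: 19.58
tool_pos: [0.4984, -0.3231, 0.0821]
tool_rot: [-179.9, 0.0, 23.5]
force: [-2.5, 2.5, 2.7]
grip_width: 0.0119
grasp_force: 45.0
```

Emit:
servo_tool(
  series=[
    [[0, 0, 0, 0, 0, 0.022, 0], [0, 0, 0, 0, 0, 0.044, 0], [0, 0, 0, 0, 0, 0.066, 0], [0, 0, 0, 0, 0, 0.088, 0], [0, 0, 0, 0, 0, 0.11, 0], [0, 0, 0, 0, 0, 0.132, 0], [0, 0, 0, 0, 0, 0.154, 0], [0, 0, 0, 0, 0, 0.176, 0], [0, 0, 0, 0, 0, 0.198, 0], [0, 0, 0, 0, 0, 0.22, 0], [0, 0, 0, 0, 0, 0.24, 0], [0, 0, 0, 0, 0, 0.26, 0]],
  ],
)

```text
time_s: 20.58
tool_pos: [0.4984, -0.3239, 0.0821]
tool_rot: [180.0, 0.0, -23.5]
force: [-2.1, 1.0, 2.1]
grip_width: 0.0114
grasp_force: 45.0
```

Emit:
servo_tool(
  series=[
    [[0, 0, 0, 0, 0, 0.02, 0], [0, 0, 0, 0, 0, 0.04, 0], [0, 0, 0, 0, 0, 0.06, 0], [0, 0, 0, 0, 0, 0.08, 0], [0, 0, 0, 0, 0, 0.1, 0], [0, 0, 0, 0, 0, 0.12, 0], [0, 0, 0, 0, 0, 0.135, 0], [0, 0, 0, 0, 0, 0.148, 0], [0, 0, 0, 0, 0, 0.158, 0], [0, 0, 0, 0, 0, 0.158, 0], [0, 0, 0, 0, 0, 0.158, 0], [0, 0, 0, 0, 0, 0.158, 0]],
  ],
)

```text
time_s: 21.58
tool_pos: [0.4981, -0.3243, 0.082]
tool_rot: [179.9, -0.0, -51.7]
force: [-3.5, -1.3, 2.4]
grip_width: 0.0114
grasp_force: 45.0
```

Run:
```python
from h import *
o=get_obs();print(o['tool_pos'],o['tool_rot'],o['force'],o['wrist_torque'],o['grip_width'],o['grasp_force'],o['qpos'].round(1))
c=cam('wrist');cv2.imwrite('pics/w6.png',c['frame'][100:330,100:420,::-1].repeat(2,0).repeat(2,1))
```

```text
[ 0.49809778 -0.32429271  0.08203819] [ 1.79928880e+02 -7.26474945e-05 -5.16712887e+01] [-3.51394502 -1.28973566  2.37626039] [-0.0718304   0.79431031  0.17971925] 0.011373870514947076 45.01757204532623 [  38.2   18.1   -9.1  100.4    3.3   61.8 -113.7]
```

View pics/w6.png

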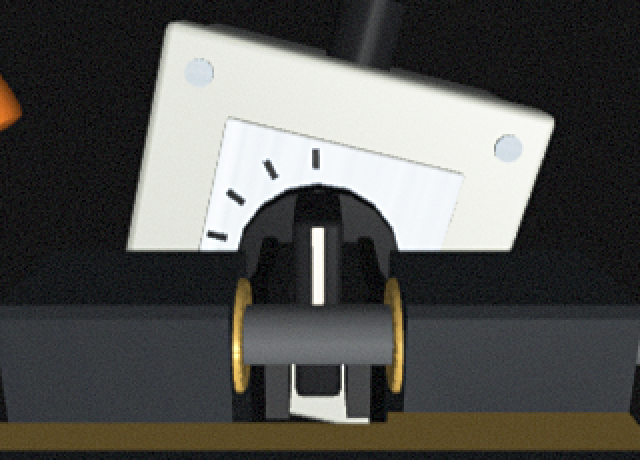

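The white line (317,260) points at the third mark (316,158), with 0.18 N m holding torque at the wrist and yaw turned 75°. I'm handing in.

```bash
python3 -c "
from cell import env
print(env.sign_off())"
```

```text
the job is handed in; nothing more can be done
None
```

The job is handed in: the insulator was set down upright in the ring, the drawer is shut, and the gripper is holding the dial at the third position; I couldn't see inside the shut drawer to confirm the insulator is still standing.

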